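# Scrub out the bean dispenser and hold its slide open at the marker

## Task

Clean the empty bean dispenser: take the blue-handled brush out of its stand, scrub inside the round white hopper with two strokes, each right down to the floor and back up more than halfway to the rim, and stand the brush back in its stand. Then pull the spring slide out by its orange knob until the orange line on the slide is level with the red marker clip, and finish while still holding it there, because it springs shut if you let go and I want to rinse it through. Leave the marker clip where it is set and do not shift the mug, the glass or the salt shaker.

Things in the scene. Friction and masses are not known exactly. Their poses are not given: they have to be found in the camera images.
- dispenser: Bean dispenser, fixed, 190 x 100 x 135 mm. Origin on the worktop under the round hopper's axis; z up; -x is its front, where the slide comes out (base's front edge at x = -126). Hopper: upright white tube, open on top, outer radius 42, inner radius 38, inside floor (the slide's plate) at z = 45, rim at z = 135. Guide rails at y = +-40, top z = 50; black base and catch tray below.
- hopper_mouth (a point): Centre of the hopper's open mouth, at rim height (135 mm above the worktop).
- spring_slide (a joint): How far the dispenser's slide is pulled out along the dispenser's -x, in m: 0 = shut, 0.065 = stop. A spring pulls it shut: about 2 N at 0, 8 N at 0.05 (110 N/m). The steel plate is 62 mm wide, top at z = 45 mm.
- slide_knob (a point): Grip point on the slide's upright orange round knob post: 20 mm diameter, on the centre line 100 mm in front of the hopper's axis when shut, standing from z = 45 to 107 mm; this point is on its axis at z = 90 mm. Moves with the slide.
- slide_pointer (a point): Left (+y) end of the orange line across the slide's plate, at its edge by the left rail; 55 mm in front of the hopper's axis when shut; moves with the slide.
- mark (a point): The mark on the red clip that rides on the left (+y) rail, at the edge next to the slide; same frame directions as the dispenser. The slide is at the mark when slide_pointer and mark have the same x in the dispenser's frame.
- marker (a joint): Where the red clip is set along the scale, in m; the slide is at the mark when joint spring_slide has this same value. The clip (about 10 x 19 x 18 mm, top at z = 55 mm) is held by friction.
- stand: Blue ceramic brush stand, fixed to the worktop: round foot of 50 mm radius, cup with inner radius 32, outer 37, inside floor at z = 6, rim at z = 34 mm. Origin on the worktop on its axis.
- brush: Loose brush of 168 mm, about 90 g, standing in the stand with the bristles down. Origin = centre of the flat bristle end, z along the brush to the handle. Bristle head radius 24 from 0 to 58 (treat as rigid), steel stem radius 5 to 100, blue round handle radius 10 from 100 to 168, with a small collar of radius 12.5 from 98 to 104 mm.
- brush_grip (a point): Grip point on the axis of the brush's blue handle, 137 mm above the bristle end.
- mug_a: White mug with a leaf pattern and a handle, 92 x 127 x 95 mm, a bystander. Origin under its centre.
- tumbler: Clear drinking glass, 81 mm wide, 92 mm high, a bystander. Origin under its centre.
- salt_shaker: Glass salt shaker with a light grey top, 44 mm wide, 90 mm high, a bystander. Origin under its centre.
Things that resemble listed ones, but are neither listed nor needed, are in the scene too. Leave any purple look-alike of the brush alone. There is more than one size of the stand; the job needs the smaller.

How it is judged:
On the way, in this order (a step that is already met when the one before it is completed fails the run):
1. the brush's bristle end is down inside the hopper, within 20 mm of its floor (horizontal distance between brush and hopper_mouth below 0.025 m and z of brush in the frame of dispenser below 0.065 m), for 0.05 s.
2. the brush is drawn up until its bristle end is at least 45 mm above the hopper's floor (z of brush in the frame of dispenser above 0.09 m), for 0.05 s.
3. the brush is down inside the hopper again, within 20 mm of its floor (all of step 1), for 0.05 s.
4. the brush is drawn up again, bristle end at least 45 mm above the hopper's floor (z of brush in the frame of dispenser above 0.09 m), for 0.05 s.
5. the brush stands upright in its stand again, let go (horizontal distance between brush and stand below 0.014 m and z of brush in the frame of stand below 0.014 m and angle between brush's own z axis and vertical below 0.15 rad and contact force between the fingers and brush below 0.1 N), for 0.2 s.
6. the fingers hold the slide out with its line within 5 mm of the mark (x of slide_pointer in the frame of mark between -0.005 and 0.005 m and contact force between the fingers and dispenser above 1.5 N), for 0.5 s.
At the end, for the whole second after the job is handed in: The fingers still hold the slide (contact over 1.5 N), pulled out and still, with its line within 5 mm of the marker clip's mark along the slide; the brush stands upright (within 0.15 rad) on the floor of its stand's cup (all of step 6 and value of joint spring_slide above 0.018 m and velocity of joint spring_slide between -0.01 and 0.01 m/s and horizontal distance between brush and stand below 0.014 m and z of brush in the frame of stand below 0.014 m and angle between brush's own z axis and vertical below 0.15 rad); the arm keeps its last pose, push and grip.
It fails at once if the marker clip is shifted by more than 4 mm (distance of mark from where it was at the start of the episode above 0.004 m).
It fails at once if the mug, glass or salt shaker is shifted by more than 25 mm or tipped (distance of any of mug_a, tumbler, salt_shaker from where it was at the start of the episode above 0.025 m or angle between any of mug_a, tumbler, salt_shaker's own z axis and vertical above 0.35 rad).
It also fails if it takes over 61 s, if anything falls off the work surface, if the arm or the gripper's body presses on something with over 40 N, if the wrist force passes 120 N, or if a joint passes its speed limit or range.

## Robot

A 7-joint arm with a two-finger parallel gripper is mounted at the origin on a cart in front of the work surface, level with it; the furniture and walls round the work are solid. World frame = base frame: x ahead of the robot, y to its left, z up, the work surface at z = 0. Lengths are in m, angles in rad, forces in N, time in s.
With the tool pointing down it reaches from about 0.4 to 0.9 m from the base axis. Payload 5.5 kg.
Tool frame: the origin (TCP) lies midway between the tips of the shut fingers; the grasp point (between the pads) lies ctrl.grasp_offset behind it (ctrl.grasp_offset is the distance from the TCP to the grasp point, in m); z points along the fingers, y is the line along which they close (so a half turn about z gives the same grasp; the last joint's range is limited). The gripper opens to 92 mm and grips with 3 to 60 N. Pads are 19 mm wide; open, the fingers measure 130 mm over their backs; the gripper's body (75 mm by 190 mm) begins 47 mm behind the grasp point.
Start: joints at [-0.922, 0.501, -0.427, 1.55, 0.221, 1.138, -0.21], TCP at [0.245, 0.602, 0.227] pointing down, gripper open.
Joint ranges: [-2.88, 2.88], [-0.31, 2.03], [-1.54, 1.56], [0.2, 2.42], [-1.41, 4.55], [0.19, 2.02], [-2.57, 2.57]. Speed limits (rad/s): [2.57, 2.57, 3.14, 3.14, 3.14, 3.14, 3.14].

## Interface

Orientations are given as a 3x3 rotation matrix whose columns are the frame's x, y, z axes.
In Python, from rig import ctrl, imaging gives the robot as it stands. The module is installed in compiled form; this text tells all that it offers.
- The arm moves only by the tool move_arm, never from a script. Its argument "commands" is a list that holds one entry, the list of rows, each a list of 7 numbers: the turn, a rotation vector about the tool's x, y, z in degrees, then the shift along the tool's x, y, z in m, then the closure in counts, from 0 (fully open) to 255 (shut). A call has 1 to 12 rows; each row shifts and turns the commanded pose from where the row before left it, along the tool's axes as they then stand; what a row does not reach is not made up. A row lasts 1/10 s, in which the tool goes at most 50 mm and 8.59 degrees, less where a joint would pass 70% of its speed; a pose out of reach is approached as far as the arm can. A call is refused whole if a number of a shift passes 0.05 or a number of a turn 8.59, either way. A call with a gripper value outside its range is refused whole. The fingers move at their own pace and stop on an object; "grip_force" is the grip in N (left out, the last holds). Time passes only in rows, so rows that do not move let the fingers close. It gives the time, the measured TCP pose, the force, the opening and the grip force at its end, in the units of the state.
- ctrl.read_state(): the state, without advancing time (a new reading comes with each control period).
- imaging.grab_frame(name): name is "scene" or "top"; returns a dict with "frame" (420x560x3 uint8, red, green, blue), "z_map" (420x560 float32, m along the optical axis (not along the pixel's ray), 0 where there is no reading), "fx", "fy", "cx", "cy" (pixels), "T" (4x4, takes a point from camera to world coordinates). Camera axes: x right, y down, z forward; pixel columns grow to the right and rows downward; lengths in m; the calibration is good to about 2 mm. A picture is of the moment at which its call begins.
- ctrl.hand_in(): hands the job in; it is judged then, once.
The state is a dict: "t": time; "joints": joint angles; "dq": joint speeds; "joint_efforts": joint torques, N m; "eef_pos": TCP position; "orientation": TCP orientation; "contact_force": force on the tool from outside, world axes, zero at the start; "moment": the same for the moment, N m; "gripper_width": opening from 0.0 (shut) to 1.0 (fully open); "finger_force": force on a finger pad.
Only numpy, scipy, OpenCV 4.12 (cv2) and the standard library are available. Lean on these libraries where they do the work, as an engineer would, in place of code of your own. Each camera call takes 0.05 s, during which the arm holds its last target. There are 200 camera calls.

## Working session

There is one attempt and no reset: what is moved stays moved. The work goes in short steps, Python scripts to look and compute and a tool call to move; the robot and the scene stay as the last step left them, time stands still between calls to the robot, and variables do not carry over. Pictures are saved under pics/ and viewed, at most 10 in all, crops included, and the job is handed in when it is done.

Besides the shell and the picture viewer there is one more tool, called after ">>>" as name([rows], argument=value, ...), one row to a line, values as JSON. move_arm: Moves the arm, as the interface text tells. Its arguments: {"type":"object","properties":{"commands":{"type":"array","items":{"type":"array","items":{"type":"array","items":{"type":"number"}}}},"grip_force":{"type":"number"}},"required":["commands"]}

```bash
mkdir -p pics; cat > h.py <<'E'
import numpy as np, cv2
from rig import ctrl, imaging
def grab(n):
    f=imaging.grab_frame(n); np.savez('last_%s.npz'%n,**f); return f
def pts(f):
    z=f['z_map']; v,u=np.mgrid[:z.shape[0],:z.shape[1]]
    P=np.stack([(u-f['cx'])/f['fx']*z,(v-f['cy'])/f['fy']*z,z,np.ones_like(z)],-1)
    W=P@np.array(f['T']).T; W[z==0]=np.nan; return W[...,:3]
def ray(f,u,v,h):
    T=np.array(f['T']); d=T[:3,:3]@np.array([(u-f['cx'])/f['fx'],(v-f['cy'])/f['fy'],1]); o=T[:3,3]
    return o+d*(h-o[2])/d[2]
E
python3 - <<'E'
from h import *
s=ctrl.read_state(); print({k:np.round(v,3).tolist() for k,v in s.items()}, ctrl.grasp_offset)
for n in('scene','top'):
    f=grab(n); cv2.imwrite(f'pics/{n}0.png',f['frame'][...,::-1]); print(n,f['fx'],f['cx'],f['cy'],np.round(f['T'],3).tolist())
E
```

```text
{'t': 0.0, 'joints': [-0.922, 0.502, -0.427, 1.551, 0.221, 1.138, -0.21], 'dq': [0.0, 0.001, 0.0, 0.0, -0.0, 0.002, -0.0], 'joint_efforts': [0.0, -56.659, -5.816, -27.911, -0.069, 0.03, 0.0], 'eef_pos': [0.244, 0.602, 0.226], 'orientation': [[-0.926, 0.376, -0.001], [0.376, 0.926, -0.002], [0.0, -0.002, -1.0]], 'contact_force': [1.032, 0.095, 0.518], 'moment': [-0.013, -0.004, -0.002], 'finger_force': 0.0, 'gripper_width': 0.999} 0.0188
scene 506.7202457956278 273.6587339026273 208.46316358835918 [[0.245, -0.57, 0.784, -0.693], [-0.969, -0.142, 0.2, -0.299], [-0.003, -0.81, -0.587, 1.037], [0.0, 0.0, 0.0, 1.0]]
top 538.8827811502689 278.80110425009707 224.49495641360951 [[-0.434, -0.763, 0.48, -0.235], [-0.901, 0.365, -0.234, 0.425], [0.003, -0.534, -0.846, 1.568], [0.0, 0.0, 0.0, 1.0]]
```

View pics/scene0.png

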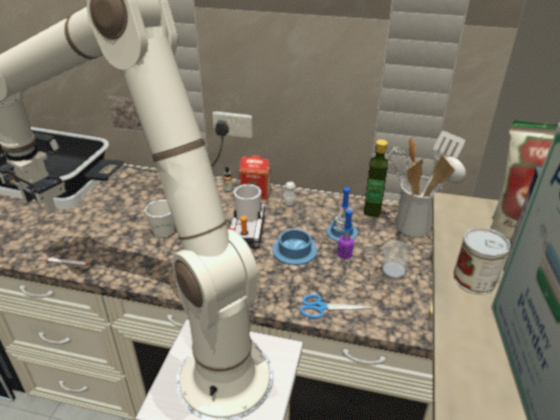

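View pics/top0.png

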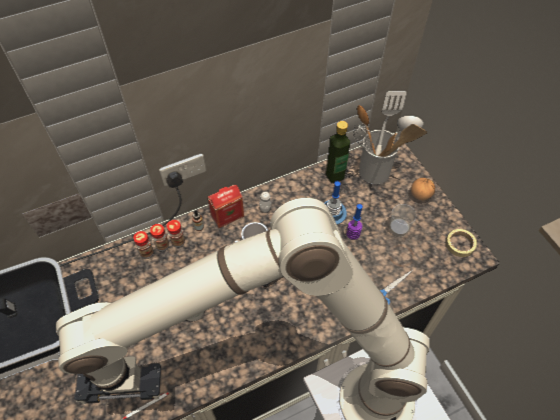

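Scene view: the arm partly hides the dispenser (245,205, orange knob 243,225). The large empty stand is at (295,245), the blue brush in the small stand at (343,225), and the purple look-alike in front at (346,240). The mug is at (161,218), the salt shaker at (290,192) and the glass at (395,262). In the top view the blue brush is at (336,200) and the hopper at (255,230), partly hidden.

```bash
python3 - <<'E'
from h import *
f=dict(np.load('last_scene.npz')); t=dict(np.load('last_top.npz'))
c=f['frame'][150:280,140:420,::-1]; cv2.imwrite('pics/crop1.png',cv2.resize(c,None,fx=2.85,fy=2.85,interpolation=cv2.INTER_CUBIC))
for n,g in(('s',f),('t',t)):
    W=pts(g); hsv=cv2.cvtColor(g['frame'],cv2.COLOR_RGB2HSV)
    def comp(nm,lo,hi,zl,zh):
        m=cv2.inRange(hsv,lo,hi)*((W[...,2]>zl)&(W[...,2]<zh)).astype(np.uint8)
        k,l,st,_=cv2.connectedComponentsWithStats(m)
        for i in range(1,k):
            if st[i,4]>12:
                p=W[l==i]; print(n,nm,st[i].tolist(),np.round(np.median(p,0),3),'min',np.round(p.min(0),3),'max',np.round(p.max(0),3))
    comp('blue',(100,110,40),(122,255,255),0.0,0.25)
    comp('purple',(125,80,40),(155,255,255),0.02,0.25)
    comp('orange',(4,170,120),(16,255,255),0.03,0.2)
    comp('red',(0,150,90),(3,255,255),0.03,0.07)
    # hopper rim
    m=(W[...,2]>.128)&(W[...,2]<.140)&(hsv[...,1]<60)&(hsv[...,2]>110)&(W[...,0]>.3)&(W[...,0]<1)
    k,l,st,_=cv2.connectedComponentsWithStats(m.astype(np.uint8))
    for i in range(1,k):
        if st[i,4]>10: p=W[l==i]; print(n,'white',st[i].tolist(),np.round(p.mean(0),3),np.round(p.min(0),3),np.round(p.max(0),3))
E
```

```text
s blue [342, 187, 8, 22, 106] [ 0.608 -0.196  0.144] min [ 0.6   -0.204  0.029] max [ 0.839 -0.183  0.175]
s blue [341, 210, 12, 24, 146] [ 0.505 -0.218  0.125] min [ 0.496 -0.228  0.014] max [ 0.634 -0.195  0.171]
s blue [288, 231, 6, 8, 14] [ 0.534 -0.042  0.032] min [ 0.523 -0.048  0.012] max [ 0.538 -0.035  0.043]
s blue [295, 231, 14, 12, 33] [ 0.533 -0.081  0.031] min [ 0.517 -0.1    0.007] max [ 0.54  -0.055  0.042]
s blue [332, 231, 8, 5, 14] [ 0.585 -0.176  0.018] min [ 0.579 -0.188  0.009] max [ 0.595 -0.165  0.028]
s blue [282, 234, 6, 7, 18] [ 0.517 -0.024  0.031] min [ 0.506 -0.031  0.011] max [ 0.526 -0.019  0.038]
s blue [279, 246, 14, 11, 41] [ 0.446 -0.041  0.028] min [ 0.438 -0.066  0.013] max [ 0.464 -0.02   0.047]
s blue [301, 295, 26, 23, 270] [ 0.27  -0.167  0.007] min [ 0.229 -0.199  0.   ] max [ 0.313 -0.132  0.015]
s purple [338, 236, 16, 18, 228] [ 0.497 -0.217  0.052] min [ 0.485 -0.24   0.021] max [ 0.532 -0.194  0.063]
s orange [241, 167, 10, 3, 21] [0.739 0.169 0.121] min [0.728 0.152 0.115] max [0.747 0.182 0.127]
s orange [252, 168, 14, 3, 19] [0.741 0
[... 1675 characters left out ...]
 max [ 0.289 -0.189  0.014]
t purple [347, 220, 15, 17, 182] [ 0.505 -0.21   0.055] min [ 0.488 -0.243  0.02 ] max [ 0.533 -0.192  0.085]
t orange [215, 195, 26, 13, 49] [0.74  0.136 0.12 ] min [0.734 0.09  0.112] max [0.748 0.181 0.129]
t red [219, 206, 23, 16, 113] [0.733 0.13  0.049] min [0.725 0.095 0.031] max [0.742 0.178 0.07 ]
t white [379, 135, 5, 8, 15] [ 0.744 -0.447  0.133] [ 0.734 -0.464  0.128] [ 0.756 -0.436  0.139]
t white [242, 222, 25, 9, 55] [0.61  0.101 0.134] [0.58  0.071 0.129] [0.625 0.141 0.139]
t white [241, 232, 3, 7, 12] [0.595 0.15  0.135] [0.58  0.145 0.129] [0.604 0.154 0.139]
t white [32, 352, 8, 4, 12] [0.489 0.809 0.138] [0.486 0.799 0.133] [0.494 0.817 0.14 ]
```

View pics/crop1.png

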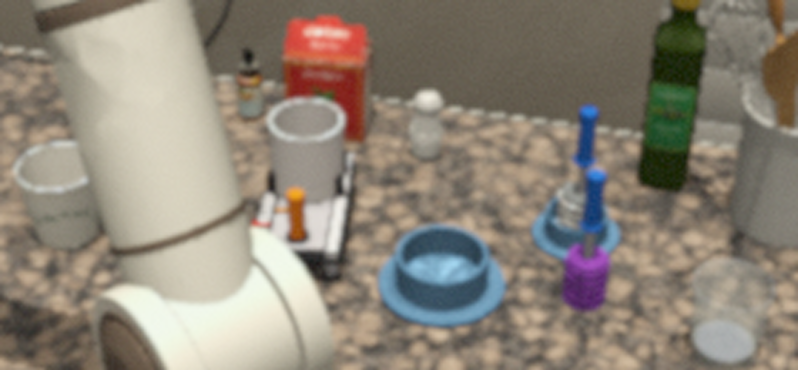

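The crop shows the wanted brush at crop (585,130–200), standing upright in the small stand at (577,230). The purple-headed one stands on the worktop in front at (588,240). The hopper rim is at (307,120) and the knob at (296,212); the marker clip is mostly hidden by the arm at (262,222).

```bash
cat >> h.py <<'E'
from scipy.optimize import least_squares
def circ(P,r,side=0):
    P=P[:, :2]; return least_squares(lambda c:np.hypot(*(P-c).T)-r,P.mean(0)+[0.01,0],loss='soft_l1',f_scale=.002).x
E
python3 - <<'E'
from h import *
f=dict(np.load('last_scene.npz')); t=dict(np.load('last_top.npz'))
for n,g in(('s',f),('t',t)):
    W=pts(g); hsv=cv2.cvtColor(g['frame'],cv2.COLOR_RGB2HSV); X,Y,Z=np.moveaxis(W,-1,0)
    box=lambda x0,x1,y0,y1,z0,z1:(X>x0)&(X<x1)&(Y>y0)&(Y<y1)&(Z>z0)&(Z<z1)
    blue=cv2.inRange(hsv,(98,90,40),(122,255,255))>0
    for z0,z1 in((.11,.14),(.14,.17)):
        m=blue&box(.58,.66,-.23,-.16,z0,z1); print(n,'brush',z0,m.sum(),circ(W[m],.010).round(4))
    m=blue&box(.58,.66,-.23,-.16,.165,.19); 
    m2=blue&box(.58,.66,-.23,-.16,.1,.19); v,u=np.nonzero(m2); top=v<v.min()+3; print(' toprow',u[top].mean(),v.min(),ray(g,u[top].mean(),v.min()+1.5,.174).round(4))
    m=box(.52,.72,-.28,-.12,.028,.038)&blue; print(' cuprim pts',m.sum(), circ(W[m],.036).round(4) if m.sum()>5 else '')
    m=box(.53,.64,.06,.17,.05,.128); print(' hopper side',m.sum(),circ(W[m],.042).round(4) if m.sum()>5 else '')
    m=box(.53,.64,.06,.17,.130,.14); print(' hopper rim',m.sum(),circ(W[m],.040).round(4) if m.sum()>5 else '')
    orange=cv2.inRange(hsv,(4,150,100),(18,255,255))>0
    m=orange&box(.44,.54,.05,.14,.06,.115); print(' knob',m.sum(),circ(W[m],.010).round(4) if m.sum()>5 else '')
    m=box(.62,.80,-.40,-.22,.1,.35); print(' bottle',m.sum(),np.nanmin(W[m],0).round(3),np.nanmax(W[m],0).round(3),np.median(W[m],0).round(3))
    m=box(.45,.65,.2,.4,.05,.2); print(' mug',m.sum(),*(np.nanmin(W[m],0).round(3),np.nanmax(W[m],0).round(3)) if m.sum() else '')
    m=box(.6,.75,-.05,.06,.03,.2); print(' salt',m.sum(),*(np.nanmin(W[m],0).round(3),np.nanmax(W[m],0).round(3)) if m.sum() else '')
E
```

```text
s brush 0.11 41 [ 0.6163 -0.1943]
s brush 0.14 43 [ 0.6161 -0.195 ]
 toprow 346.0 187 [ 0.6143 -0.1944  0.174 ]
 cuprim pts 33 [ 0.6166 -0.1926]
 hopper side 746 [0.5806 0.114 ]
 hopper rim 107 [0.5787 0.1138]
 knob 54 [0.4812 0.1005]
 bottle 1709 [ 0.62 -0.4   0.1 ] [ 0.799 -0.249  0.297] [ 0.726 -0.31   0.196]
 mug 214 [0.45  0.331 0.05 ] [0.531 0.4   0.097]
 salt 182 [ 0.708 -0.011  0.031] [0.741 0.03  0.092]
t brush 0.11 35 [ 0.6183 -0.1947]
t brush 0.14 30 [ 0.619  -0.1964]
 toprow 336.6923076923077 181 [ 0.6201 -0.197   0.174 ]
 cuprim pts 18 [ 0.6185 -0.1916]
 hopper side 207 [0.6554 0.099 ]
 hopper rim 60 [0.5809 0.1134]
 knob 0 
 bottle 1465 [ 0.621 -0.4    0.1  ] [ 0.8   -0.246  0.3  ] [ 0.731 -0.305  0.19 ]
 mug 0
 salt 172 [ 0.712 -0.011  0.031] [0.748 0.03  0.097]
```

>>> move_arm([
  [[0, 0, 0, 0, 0, -0.03, 0], [0, 0, 0, -0.03, -0.028, 0, 0], [0, 0, 0, -0.03, -0.028, 0, 0], [0, 0, 0, -0.03, -0.028, 0, 0], [0, 0, 0, -0.03, -0.028, 0, 0], [0, 0, 0, -0.03, -0.028, 0, 0], [0, 0, 0, -0.03, -0.028, 0, 0], [0, 0, 0, -0.03, -0.028, 0, 0], [0, 0, 0, -0.03, -0.028, 0, 0], [0, 0, 0, -0.03, -0.028, 0, 0], [0, 0, 0, -0.03, -0.028, 0, 0], [0, 0, 0, -0.03, -0.028, 0, 0]],
])

```text
t: 1.3
eef_pos: [0.4346, 0.1909, 0.2566]
orientation: [[-0.927, 0.376, -0.0], [0.376, 0.927, -0.0], [0.0, -0.0, -1.0]]
contact_force: [1.7, 0.1, 0.2]
gripper_width: 1.0
finger_force: 0.0
```

>>> move_arm([
  [[0, 0, 0, -0.03, -0.028, 0, 0], [0, 0, 0, -0.03, -0.028, 0, 0], [0, 0, 0, -0.03, -0.028, 0, 0], [0, 0, 0, -0.03, -0.028, 0, 0], [0, 0, 0, -0.03, -0.028, 0, 0], [0, 0, 0, -0.03, -0.028, 0, 0], [0, 0, 0, -0.03, -0.028, 0, 0], [0, 0, 0, -0.03, -0.028, 0, 0], [0, 0, 0, -0.03, -0.028, 0, 0], [0, 0, 0, -0.03, -0.028, 0, 0], [0, 0, 0, -0.014, -0.009, 0, 0], [0, 0, 0, 0, 0, 0, 0]],
])

```text
t: 2.5
eef_pos: [0.6165, -0.1968, 0.2556]
orientation: [[-0.925, 0.381, -0.001], [0.381, 0.925, -0.001], [0.001, -0.002, -1.0]]
contact_force: [-0.4, 0.7, 0.3]
gripper_width: 1.002
finger_force: 0.0
```

```bash
python3 - <<'E'
from h import *
s=ctrl.read_state(); print(s['joints'],s['eef_pos'])
f=grab('scene'); t=grab('top')
a=f['frame'][150:290,130:420,::-1];b=t['frame'][130:270,180:470,::-1]
cv2.imwrite('pics/two1.png',cv2.resize(np.vstack([a,b]),None,fx=2.1,fy=2.1,interpolation=cv2.INTER_CUBIC))
E
```

```text
[ 0.24159215  0.43715942  0.03450149  1.53903206 -0.01420495  1.16656413
  1.45889122] [ 0.61649163 -0.19683369  0.25555773]
```

View pics/two1.png

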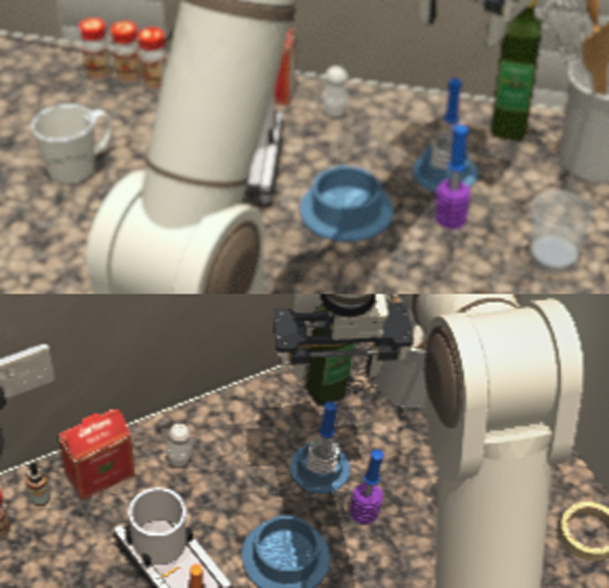

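The gripper is above the brush. The top view now shows the whole small stand with the brush (crop 325,455), the hopper (158,520), the orange line (170,573) and the knob (196,577).

```bash
python3 - <<'E'
from h import *
g=dict(np.load('last_top.npz')); W=pts(g); hsv=cv2.cvtColor(g['frame'],cv2.COLOR_RGB2HSV); X,Y,Z=np.moveaxis(W,-1,0)
box=lambda x0,x1,y0,y1,z0,z1:(X>x0)&(X<x1)&(Y>y0)&(Y<y1)&(Z>z0)&(Z<z1)
blue=cv2.inRange(hsv,(95,70,40),(122,255,255))>0
for z0,z1 in((.11,.14),(.14,.17)):
    m=blue&box(.58,.66,-.23,-.16,z0,z1); print('brush',m.sum(),circ(W[m],.010).round(4))
m=blue&box(.54,.70,-.27,-.12,.001,.012); print('foot',m.sum(),W[m].min(0),W[m].max(0),((W[m].min(0)+W[m].max(0))/2).round(4))
m=blue&box(.56,.68,-.25,-.14,.018,.045); print('cup',m.sum(),((W[m].min(0)+W[m].max(0))/2).round(4),circ(W[m],.037))
# ellipse of foot: contour -> rays at z=.004
mm=(blue&box(.54,.70,-.27,-.12,-.01,.2)).astype(np.uint8); c=max(cv2.findContours(mm,0,2)[0],key=cv2.contourArea)[:,0]
P=np.array([ray(g,u,v,.005) for u,v in c]);  c0=circ(P,.05); print('foot contour',c0.round(4), np.hypot(*(P[:,:2]-c0).T).round(3)[::6])
m=box(.53,.64,.06,.17,.131,.14); print('rim',circ(W[m],.04).round(4),((W[m].min(0)+W[m].max(0))/2).round(4))
o=cv2.inRange(hsv,(4,130,100),(20,255,255))>0
m=o&box(.44,.53,.05,.14,.06,.115); v,u=np.nonzero(m);print('knob',m.sum(),circ(W[m],.01).round(4),'top',u.min(),u.max(),v.min())
for nm,msk in(('line',o&box(.48,.60,.05,.17,.035,.056)),('red',(cv2.inRange(hsv,(0,110,60),(4,255,255))|cv2.inRange(hsv,(172,110,60),(180,255,255))>0)&box(.4,.6,.05,.2,.02,.08))):
    v,u=np.nonzero(msk); print(nm,len(u)); 
    if len(u): print(u.min(),u.max(),v.min(),v.max(),W[msk].mean(0).round(4),W[msk].min(0).round(4),W[msk].max(0).round(4))
c=g['frame'][210:320,210:320,::-1]; cv2.imwrite('pics/disp1.png',cv2.resize(c,None,fx=5,fy=5,interpolation=cv2.INTER_CUBIC))
E
```

```text
brush 40 [ 0.6177 -0.196 ]
brush 30 [ 0.6172 -0.1985]
foot 168 [ 0.55248969 -0.26975019  0.00113856] [ 0.69616925 -0.14708479  0.01198206] [ 0.6243 -0.2084  0.0066]
cup 95 [ 0.6162 -0.1914  0.0306] [ 0.61899765 -0.19489776]
foot contour [ 0.619  -0.1963] [0.048 0.046 0.05  0.048 0.047 0.036 0.02 ]
rim [0.582  0.1129] [0.5821 0.113  0.1355]
knob 55 [0.4855 0.0968] top 271 275 259
line 8
257 264 260 264 [0.526  0.1179 0.0478] [0.5207 0.1062 0.0425] [0.5289 0.1325 0.0521]
red 15
257 262 272 277 [0.4866 0.1433 0.0505] [0.4798 0.1308 0.0405] [0.4961 0.1493 0.0618]
```

View pics/disp1.png

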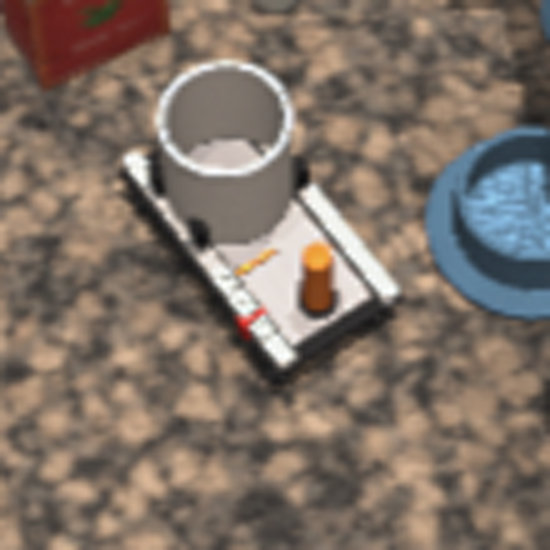

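The orange line's left end is at crop (237,271) and the red clip is at about (252,320) on the left rail, further toward the front. I'll go down and grip the brush.

>>> move_arm([
  [[0, 0, 0, 0, 0, 0.03, 0], [0, 0, 0, 0, 0, 0.03, 0], [0, 0, 0, 0, 0, 0.03, 0], [0, 0, 0, 0, 0, 0.025, 0], [0, 0, 0, 0, 0, 0.016, 0], [0, 0, 0, 0, 0, 0, 120], [0, 0, 0, 0, 0, 0, 255], [0, 0, 0, 0, 0, 0, 255], [0, 0, 0, 0, 0, 0, 255], [0, 0, 0, 0, 0, 0, 255], [0, 0, 0, 0, 0, 0, 255]],
], grip_force=25)

```text
t: 3.7
eef_pos: [0.6169, -0.1934, 0.1264]
orientation: [[-0.926, 0.376, 0.001], [0.376, 0.926, -0.0], [-0.001, 0.0, -1.0]]
contact_force: [0.0, -0.2, -0.1]
gripper_width: 0.525
finger_force: 0.0
```

>>> move_arm([
  [[0, 0, 0, 0, 0, 0, 255], [0, 0, 0, 0, 0, 0, 255], [0, 0, 0, 0, 0, 0, 255], [0, 0, 0, 0, 0, 0, 255], [0, 0, 0, 0, 0, 0, 255], [0, 0, 0, 0, 0, 0, 255], [0, 0, 0, 0, 0, 0, 255]],
])

```text
t: 4.4
eef_pos: [0.6165, -0.1932, 0.1256]
orientation: [[-0.927, 0.376, -0.0], [0.376, 0.927, 0.0], [0.0, -0.0, -1.0]]
contact_force: [-0.0, 0.5, -0.7]
gripper_width: 0.212
finger_force: 25.0
```

>>> move_arm([
  [[0, 0, 0, 0, 0, -0.02, 255], [0, 0, 0, 0, 0, -0.03, 255], [0, 0, 0, 0, 0, -0.04, 255], [0, 0, 0, 0, 0, -0.04, 255], [0, 0, 0, 0, 0, -0.04, 255], [0, 0, 0, 0.01, 0.02, 0, 255], [0, 0, 0, 0.02, 0.03, 0, 255], [0, 0, 0, 0.02, 0.04, 0, 255], [0, 0, 0, 0.02, 0.04, 0, 255], [0, 0, 0, 0.02, 0.04, 0, 255], [0, 0, 0, 0.02, 0.04, 0, 255], [0, 0, 0, 0.02, 0.03, 0, 255]],
])

```text
t: 5.6
eef_pos: [0.5861, 0.0815, 0.2958]
orientation: [[-0.927, 0.374, 0.0], [0.374, 0.927, 0.001], [0.0, 0.001, -1.0]]
contact_force: [0.5, 0.1, -0.4]
gripper_width: 0.213
finger_force: 25.0
```

>>> move_arm([
  [[0, 0, 0, 0.015, 0.02, 0, 255], [0, 0, 0, 0.004, 0.011, 0, 255], [0, 0, 0, 0, 0, 0, 255], [0, 0, 0, 0, 0, 0, 255]],
])

```text
t: 6.0
eef_pos: [0.5811, 0.112, 0.2956]
orientation: [[-0.926, 0.378, 0.0], [0.378, 0.926, -0.001], [-0.001, -0.001, -1.0]]
contact_force: [-0.3, -1.0, -0.8]
gripper_width: 0.212
finger_force: 25.0
```

```bash
python3 - <<'E'
from h import *
s=ctrl.read_state(); print(s['eef_pos'],s['gripper_width'],s['finger_force'])
f=grab('scene'); t=grab('top')
for n,g in(('s',f),('t',t)):
    W=pts(g); hsv=cv2.cvtColor(g['frame'],cv2.COLOR_RGB2HSV); X,Y,Z=np.moveaxis(W,-1,0)
    m=(abs(X-.58)<.05)&(abs(Y-.113)<.05)&(Z>.14)&(Z<.32); b=m&(cv2.inRange(hsv,(98,90,40),(122,255,255))>0)
    h=m&~b&(Z<.235); print(n,'handle',b.sum(),circ(W[b],.01).round(4) if b.sum()>4 else '', 'head',h.sum(),circ(W[h],.024).round(4) if h.sum()>4 else '', np.nanmin(Z[h]) if h.sum() else '')
    r=(abs(X-.58)<.06)&(abs(Y-.113)<.06)&(Z>.129)&(Z<.139);print(' rim',r.sum(),circ(W[r],.04).round(4) if r.sum()>4 else '')
a=f['frame'][110:270,130:420,::-1];b=t['frame'][110:290,180:470,::-1]
cv2.imwrite('pics/two2.png',cv2.resize(np.vstack([a,b]),None,fx=1.75,fy=1.75,interpolation=cv2.INTER_CUBIC))
E
```

```text
[0.58108788 0.11201862 0.29563884] 0.21225418649068872 24.974075853824615
s handle 1  head 165 [0.5822 0.1148] 0.17607061466735285
 rim 67 [0.5797 0.1135]
t handle 61 [0.5834 0.1105] head 237 [0.5849 0.1092] 0.14119300708871596
 rim 83 [0.5819 0.1127]
```

View pics/two2.png

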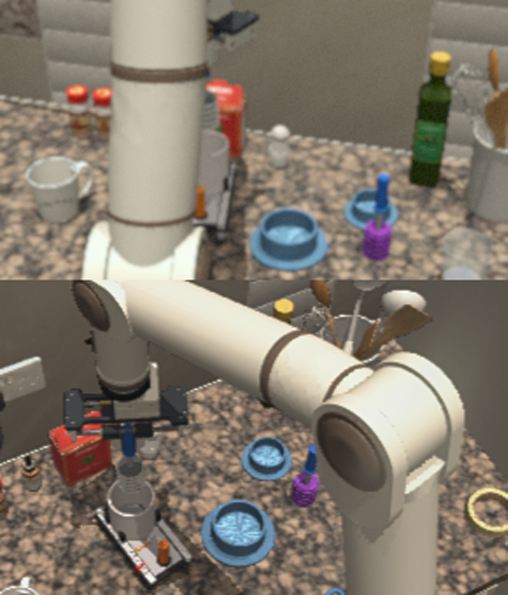

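The brush hangs upright over the hopper, centred within about 3 mm. Both stands are visible, with the empty small one at bottom crop (267,457). Next are the strokes.

>>> move_arm([
  [[0, 0, 0, 0.002, 0.001, 0.02, 255], [0, 0, 0, 0, 0, 0.03, 255], [0, 0, 0, 0, 0, 0.03, 255], [0, 0, 0, 0, 0, 0.025, 255], [0, 0, 0, 0, 0, 0.017, 255], [0, 0, 0, 0, 0, 0, 255], [0, 0, 0, 0, 0, 0, 255]],
])

```text
t: 6.8
eef_pos: [0.5795, 0.1143, 0.1739]
orientation: [[-0.926, 0.378, -0.0], [0.378, 0.926, -0.0], [0.0, -0.0, -1.0]]
contact_force: [0.4, 0.6, -0.6]
gripper_width: 0.21
finger_force: 25.0
```

```bash
python3 - <<'E'
from h import *
for n in('scene','top'):
    g=dict(np.load(f'last_{n}.npz')); W=pts(g); hsv=cv2.cvtColor(g['frame'],cv2.COLOR_RGB2HSV); X,Y,Z=np.moveaxis(W,-1,0)
    blue=cv2.inRange(hsv,(95,70,40),(122,255,255))>0
    reg=(abs(X-.618)<.08)&(abs(Y+.195)<.08)
    m=blue&reg&(Z>.029)&(Z<.040); print(n,'rim',m.sum(),circ(W[m],.0345).round(4),((W[m].min(0)+W[m].max(0))/2).round(4))
    mm=(blue&reg&(Z<.045)).astype(np.uint8); c=max(cv2.findContours(mm,0,2)[0],key=cv2.contourArea)[:,0]
    P=np.array([ray(g,u,v,.005) for u,v in c]); c0=circ(P,.05); print('foot',c0.round(4),np.hypot(*(P[:,:2]-c0).T).round(3)[::5])
E
```

```text
scene rim 49 [ 0.6149 -0.1937] [ 0.6144 -0.1931  0.0337]
foot [ 0.6243 -0.1884] [0.063 0.049 0.044 0.05  0.057 0.025 0.037]
top rim 83 [ 0.6172 -0.193 ] [ 0.616  -0.1937  0.0344]
foot [ 0.6193 -0.1973] [0.051 0.048 0.047 0.051 0.048 0.049 0.047]
```

>>> move_arm([
  [[0, 0, 0, 0, 0, -0.03, 255], [0, 0, 0, 0, 0, -0.03, 255], [0, 0, 0, 0, 0, 0, 255], [0, 0, 0, 0, 0, 0, 255], [0, 0, 0, 0, 0, 0.03, 255], [0, 0, 0, 0, 0, 0.03, 255], [0, 0, 0, 0, 0, 0, 255], [0, 0, 0, 0, 0, 0, 255]],
])

```text
t: 7.6
eef_pos: [0.5784, 0.1153, 0.1732]
orientation: [[-0.926, 0.376, -0.002], [0.376, 0.926, -0.001], [0.002, -0.001, -1.0]]
contact_force: [-0.1, 0.3, -0.0]
gripper_width: 0.211
finger_force: 25.0
```

>>> move_arm([
  [[0, 0, 0, 0, 0, -0.03, 255], [0, 0, 0, 0, 0, -0.03, 255], [0, 0, 0, 0, 0, 0, 255], [0, 0, 0, 0, 0, -0.03, 255], [0, 0, 0, 0, 0, -0.035, 255], [0, 0, 0, 0, 0, 0, 255], [0, 0, 0, -0.01, -0.02, 0, 255], [0, 0, 0, -0.02, -0.03, 0, 255], [0, 0, 0, -0.02, -0.04, 0, 255], [0, 0, 0, -0.02, -0.04, 0, 255], [0, 0, 0, -0.02, -0.04, 0, 255], [0, 0, 0, -0.02, -0.04, 0, 255]],
])

```text
t: 8.8
eef_pos: [0.6019, -0.1221, 0.2991]
orientation: [[-0.927, 0.376, 0.001], [0.376, 0.927, -0.0], [-0.001, 0.0, -1.0]]
contact_force: [0.7, -0.7, -0.5]
gripper_width: 0.214
finger_force: 25.0
```

>>> move_arm([
  [[0, 0, 0, -0.022, -0.035, 0, 255], [0, 0, 0, -0.0185, -0.026, 0, 255], [0, 0, 0, 0, 0, 0.05, 255], [0, 0, 0, 0, 0, 0.04, 255], [0, 0, 0, 0, 0, 0.02, 255], [0, 0, 0, 0, 0, 0, 255], [0, 0, 0, 0, 0, 0, 255], [0, 0, 0, 0, 0, 0, 255]],
])

```text
t: 9.6
eef_pos: [0.618, -0.1925, 0.1909]
orientation: [[-0.927, 0.376, 0.004], [0.376, 0.927, -0.001], [-0.004, 0.0, -1.0]]
contact_force: [0.4, 0.9, 0.7]
gripper_width: 0.216
finger_force: 25.0
```

```bash
python3 - <<'E'
from h import *
print(ctrl.read_state()['eef_pos'])
for n in('scene','top'):
    g=grab(n); W=pts(g); hsv=cv2.cvtColor(g['frame'],cv2.COLOR_RGB2HSV); X,Y,Z=np.moveaxis(W,-1,0)
    m=(abs(X-.617)<.05)&(abs(Y+.194)<.05)
    b=cv2.inRange(hsv,(95,70,40),(122,255,255))>0
    for nm,k,r in(('handle',m&b&(Z>.15),.01),('head',m&~b&(Z>.055)&(Z<.115),.024),('rim',m&b&(Z>.029)&(Z<.040),.0345)):
        print(n,nm,k.sum(),circ(W[k],r).round(4) if k.sum()>5 else '')
E
```

```text
[ 0.61798876 -0.19246564  0.19094235]
scene handle 105 [ 0.6186 -0.1921]
scene head 128 [ 0.6212 -0.1924]
scene rim 44 [ 0.6146 -0.1932]
top handle 83 [ 0.6198 -0.1932]
top head 103 [ 0.6221 -0.1948]
top rim 53 [ 0.6173 -0.1932]
```

>>> move_arm([
  [[0, 0, 0, 0.003, -0.001, 0.02, 255], [0, 0, 0, 0, 0, 0.02, 255], [0, 0, 0, 0, 0, 0.015, 255], [0, 0, 0, 0, 0, 0.008, 255], [0, 0, 0, 0, 0, 0, 255], [0, 0, 0, 0, 0, 0, 255]],
])

```text
t: 10.3
eef_pos: [0.6139, -0.1921, 0.1263]
orientation: [[-0.927, 0.376, 0.001], [0.376, 0.927, -0.0], [-0.001, 0.0, -1.0]]
contact_force: [0.8, 0.2, -0.7]
gripper_width: 0.208
finger_force: 25.0
```

>>> move_arm([
  [[0, 0, 0, 0, 0, 0.001, 255], [0, 0, 0, 0, 0, 0, 200], [0, 0, 0, 0, 0, 0, 150], [0, 0, 0, 0, 0, 0, 60], [0, 0, 0, 0, 0, 0, 0], [0, 0, 0, 0, 0, 0, 0], [0, 0, 0, 0, 0, 0, 0], [0, 0, 0, 0, 0, 0, 0], [0, 0, 0, 0, 0, 0, 0], [0, 0, 0, 0, 0, 0, 0], [0, 0, 0, 0, 0, 0, 0]],
])

```text
t: 11.4
eef_pos: [0.6133, -0.1919, 0.1247]
orientation: [[-0.927, 0.376, -0.0], [0.376, 0.927, 0.0], [0.0, 0.0, -1.0]]
contact_force: [-0.0, -0.4, -1.1]
gripper_width: 0.946
finger_force: 0.0
```

>>> move_arm([
  [[0, 0, 0, 0, 0, -0.02, 0], [0, 0, 0, 0, 0, -0.04, 0], [0, 0, 0, 0, 0, -0.04, 0], [0, 0, 0, 0, 0, -0.04, 0], [0, 0, 0, 0, 0, 0, 0], [0, 0, 0, 0, 0, 0, 0]],
])

```text
t: 12.0
eef_pos: [0.6141, -0.1921, 0.2662]
orientation: [[-0.926, 0.376, 0.003], [0.376, 0.927, -0.001], [-0.003, 0.0, -1.0]]
contact_force: [0.3, -0.2, -0.6]
gripper_width: 0.994
finger_force: 0.0
```

```bash
python3 - <<'E'
from h import *
s=ctrl.read_state();print(s['eef_pos'],s['gripper_width'])
for n in('scene','top'):
    g=grab(n); W=pts(g); hsv=cv2.cvtColor(g['frame'],cv2.COLOR_RGB2HSV); X,Y,Z=np.moveaxis(W,-1,0)
    m=(abs(X-.617)<.05)&(abs(Y+.194)<.05)
    b=cv2.inRange(hsv,(95,70,40),(122,255,255))>0
    for nm,k,r in(('lo',m&b&(Z>.105)&(Z<.14),.01),('hi',m&b&(Z>.14)&(Z<.19),.01),('rim',m&b&(Z>.029)&(Z<.040),.0345)):
        print(n,nm,k.sum(),circ(W[k],r).round(4) if k.sum()>5 else '',Z[k].max().round(3))
g=dict(np.load('last_top.npz')); cv2.imwrite('pics/disp2.png',cv2.resize(g['frame'][180:320,210:400,::-1],None,fx=4.2,fy=4.2,interpolation=cv2.INTER_CUBIC))
E
```

```text
[ 0.61405171 -0.1921276   0.266208  ] 0.9944908895519561
scene lo 52 [ 0.6149 -0.1906] 0.139
scene hi 59 [ 0.615  -0.1923] 0.178
scene rim 28 [ 0.6152 -0.193 ] 0.038
top lo 41 [ 0.6152 -0.1929] 0.14
top hi 54 [ 0.6162 -0.1924] 0.18
top rim 45 [ 0.6172 -0.1931] 0.04
```

View pics/disp2.png

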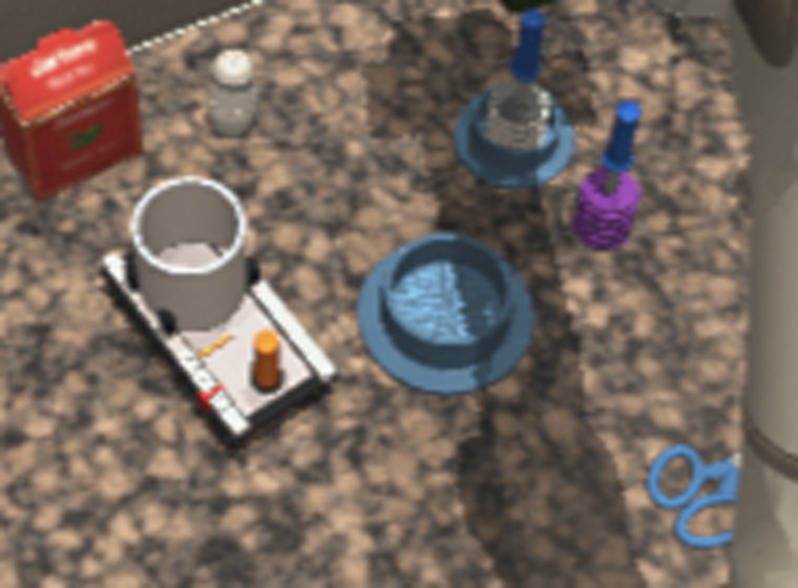

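The brush stands upright in its stand (crop 520,110). The orange line is at (215,347), the knob at (265,360) and the red clip at (208,395). Now I'll measure the pull distance.

```bash
cat > disp.py <<'E'
from h import *
A=[];R=[];L=[];K=[];H=[]
im=0;zz=[]
for i in range(6):
    g=grab('top'); im=im+g['frame'].astype(float)/6; zz.append(g['z_map'])
g=dict(g); g['frame']=im.round().astype(np.uint8); g['z_map']=np.median(zz,0); W=pts(g); np.savez('avg.npz',**g)
hsv=cv2.cvtColor(g['frame'],cv2.COLOR_RGB2HSV); X,Y,Z=np.moveaxis(W,-1,0); reg=(X>.40)&(X<.60)&(Y>.04)&(Y<.2)
def wc(m,z):
    v,u=np.nonzero(m); w=hsv[...,1][m].astype(float); return len(u),(w@u/w.sum()).round(2),(w@v/w.sum()).round(2),ray(g,w@u/w.sum(),w@v/w.sum(),z).round(4)[:2]
red=(cv2.inRange(hsv,(0,90,60),(5,255,255))|cv2.inRange(hsv,(170,90,60),(180,255,255)))>0
red&=reg&(Z<.075); o=(cv2.inRange(hsv,(6,70,100),(24,255,255))>0)&reg
print('red',wc(red,.05),W[red].mean(0).round(4))
line=o&(Z<.053)&(Z>.04)&(X>.505); v,u=np.nonzero(line); print('line',wc(line,.045),W[line].mean(0).round(4),'left end u',u.min(),v[u==u.min()],ray(g,u.min(),v[u==u.min()].mean(),.045).round(4)[:2])
kn=o&(Z>.06)&(Z<.105)&(X<.52); print('knob',kn.sum(),circ(W[kn],.01).round(4)); kt=o&(Z>.102)&(X<.52); print('knobtop',wc(kt,.107))
r=(abs(X-.58)<.06)&(abs(Y-.113)<.06)&(Z>.130)&(Z<.139);h=circ(W[r],.04);print('rim',h.round(4))
# white rails: lines at z=.05
wh=(hsv[...,1]<45)&(hsv[...,2]>150)&reg&(Z>.035)&(Z<.06)
P=W[wh]; k=h
for yaw in(.1,.14,.18,.22):
    e=np.array([np.cos(yaw),np.sin(yaw)]); n=np.array([-e[1],e[0]]); q=(P[:,:2]-k)@n; print(yaw,len(q),np.histogram(q,bins=np.arange(-.06,.061,.005))[0])
E
python3 disp.py
```

```text
red (18, np.float64(258.69), np.float64(274.43), array([0.4869, 0.1438])) [0.4885 0.143  0.0472]
line (19, np.float64(262.1), np.float64(261.71), array([0.526 , 0.1141])) [0.5248 0.1125 0.0469] left end u 257 [264] [0.5255 0.1322]
knob 37 [0.485  0.0957]
knobtop (30, np.float64(272.69), np.float64(261.32), array([0.4822, 0.0968]))
rim [0.582  0.1129]
0.1 542 [ 0 17 39 37 26 26 27 19 18 17 18 18 28 31 30 34 32 30 38 34 22  1  0  0]
0.14 542 [ 0  2 26 45 34 24 28 23 20 17 18 15 21 27 32 32 34 35 27 40 42  0  0  0]
0.18 542 [ 0  0  9 35 46 24 31 23 26 17 16 16 20 21 29 30 33 37 23 41 56  9  0  0]
0.22 542 [ 0  0  2 20 42 42 20 30 25 23 12 21 15 20 25 28 32 33 37 27 54 33  1  0]
```

```bash
python3 - <<'E'
from h import *
g=dict(np.load('avg.npz')); cv2.imwrite('pics/clip.png',cv2.resize(g['frame'][250:295,240:290,::-1],None,fx=13,fy=13,interpolation=cv2.INTER_NEAREST))
e=np.array([np.cos(.166),np.sin(.166)]);n=np.array([-e[1],e[0]]);o=np.array([.582,.1129])
for u,v in((255,276),(258,275),(260,274),(262,272),(263,272),(257,264),(260,263)):
    print(u,v,[np.round([(ray(g,u,v,z)[:2]-o)@e,(ray(g,u,v,z)[:2]-o)@n],4).tolist() for z in(.045,.05,.055)])
E
```

```text
255 276 [[-0.0843, 0.0574], [-0.0865, 0.0587], [-0.0887, 0.06]]
258 275 [[-0.0869, 0.0477], [-0.0891, 0.049], [-0.0912, 0.0503]]
260 274 [[-0.0876, 0.0406], [-0.0898, 0.0419], [-0.092, 0.0432]]
262 272 [[-0.0854, 0.0314], [-0.0876, 0.0328], [-0.0898, 0.0342]]
263 272 [[-0.0872, 0.0289], [-0.0894, 0.0302], [-0.0916, 0.0316]]
257 264 [[-0.0525, 0.0284], [-0.0548, 0.0298], [-0.0571, 0.0311]]
260 263 [[-0.055, 0.0185], [-0.0573, 0.0199], [-0.0596, 0.0213]]
```

View pics/clip.png

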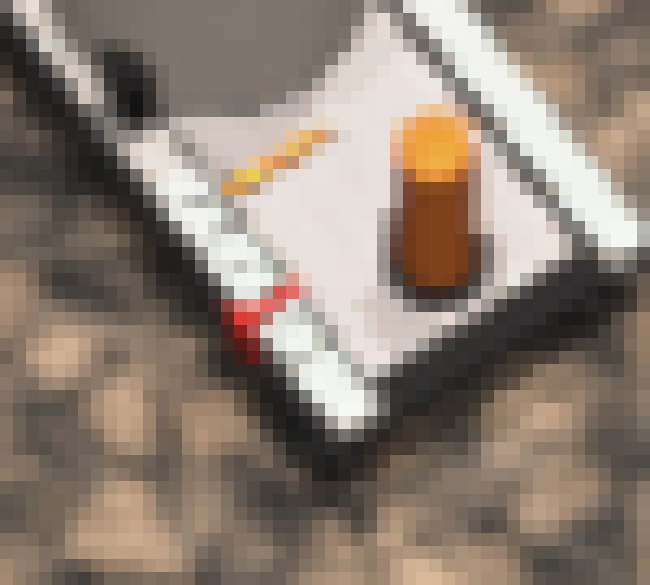

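The zoom shows the clip's thin mark line running from about (225,325) to (298,285) and the orange line's left end at (230,187). The pull needed is about 35 mm. Moving above the knob.

>>> move_arm([
  [[0, 0, 0, 0.02, 0.02, 0, 0], [0, 0, 0, 0.033, 0.031, 0, 0], [0, 0, 0, 0.033, 0.031, 0, 0], [0, 0, 0, 0.033, 0.031, 0, 0], [0, 0, 0, 0.033, 0.031, 0, 0], [0, 0, 0, 0.033, 0.031, 0, 0], [0, 0, 0, 0.033, 0.031, 0, 0], [0, 0, 0, 0.0115, 0.012, 0, 0], [0, 0, 0, 0, 0, 0.04, 0], [0, 0, 0, 0, 0, 0.03, 0], [0, 0, 0, 0, 0, 0, 0], [0, 0, 0, 0, 0, 0, 0]],
])

```text
t: 13.6
eef_pos: [0.4827, 0.0963, 0.1948]
orientation: [[-0.926, 0.376, -0.001], [0.376, 0.926, -0.0], [0.001, -0.001, -1.0]]
contact_force: [1.3, -0.6, 0.6]
gripper_width: 1.0
finger_force: 0.0
```

>>> move_arm([
  [[0, 0, 0, 0, 0, 0.04, 0], [0, 0, 0, 0, 0, 0.04, 0], [0, 0, 0, 0, 0, 0.025, 0], [0, 0, 0, 0, 0, 0.016, 0], [0, 0, 0, 0, 0, 0, 0], [0, 0, 0, 0, 0, 0, 255], [0, 0, 0, 0, 0, 0, 255], [0, 0, 0, 0, 0, 0, 255], [0, 0, 0, 0, 0, 0, 255], [0, 0, 0, 0, 0, 0, 255], [0, 0, 0, 0, 0, 0, 255], [0, 0, 0, 0, 0, 0, 255]],
], grip_force=50)

```text
t: 14.8
eef_pos: [0.4827, 0.0964, 0.0738]
orientation: [[-0.927, 0.376, -0.0], [0.376, 0.927, 0.0], [0.0, 0.0, -1.0]]
contact_force: [0.1, 0.3, 0.3]
gripper_width: 0.437
finger_force: 0.0
```

>>> move_arm([
  [[0, 0, 0, 0, 0, 0, 255], [0, 0, 0, 0, 0, 0, 255], [0, 0, 0, 0, 0, 0, 255], [0, 0, 0, 0, 0, 0, 255], [0, 0, 0, 0, 0, 0, 255]],
])

```text
t: 15.3
eef_pos: [0.4828, 0.0968, 0.0737]
orientation: [[-0.927, 0.376, 0.0], [0.376, 0.927, 0.0], [-0.0, 0.0, -1.0]]
contact_force: [0.3, 0.6, -1.5]
gripper_width: 0.213
finger_force: 50.0
```

>>> move_arm([
  [[0, 0, 0, 0.006, -0.0037, 0, 255], [0, 0, 0, 0.006, -0.0037, 0, 255], [0, 0, 0, 0.006, -0.0037, 0, 255], [0, 0, 0, 0.006, -0.0037, 0, 255], [0, 0, 0, 0.006, -0.0037, 0, 255], [0, 0, 0, 0, 0, 0, 255], [0, 0, 0, 0, 0, 0, 255], [0, 0, 0, 0, 0, 0, 255]],
])

```text
t: 16.1
eef_pos: [0.4482, 0.0909, 0.0737]
orientation: [[-0.927, 0.376, 0.002], [0.376, 0.927, 0.001], [-0.001, 0.001, -1.0]]
contact_force: [5.4, 3.1, -8.6]
gripper_width: 0.211
finger_force: 50.0
```

```bash
python3 - <<'E'
from h import *
im=0;zz=[]
for i in range(6): g=grab('top'); im=im+g['frame']/6.; zz.append(g['z_map'])
g['frame']=im.round().astype(np.uint8); np.savez('avg2.npz',**g)
s=ctrl.read_state(); print(s['eef_pos'],s['contact_force'],s['finger_force'])
cv2.imwrite('pics/pull.png',cv2.resize(g['frame'][240:300,235:295,::-1],None,fx=9,fy=9,interpolation=cv2.INTER_NEAREST))
E
```

```text
[0.44829791 0.09095297 0.07370606] [ 4.27491341  2.89580014 -8.55528474] 49.9974399805069
```

View pics/pull.png

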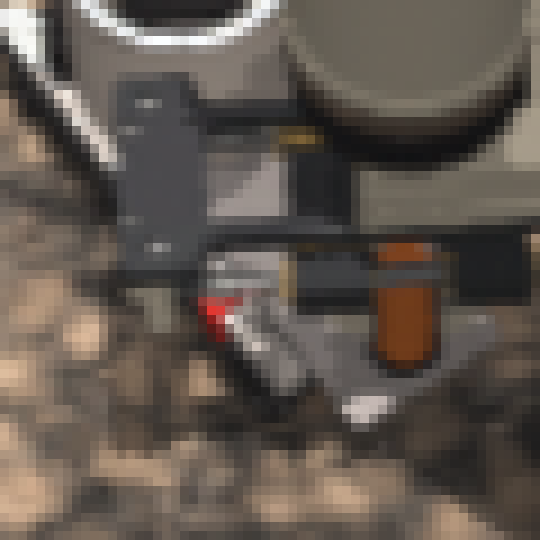

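The gripper hides the orange line. The red clip is visible at (215,312), and the knob's foot at (405,362). I'll check the slide's travel from the knob's foot in the before and after images.

```bash
python3 - <<'E'
from h import *
e=np.array([np.cos(.166),np.sin(.166)]);n=np.array([-e[1],e[0]]);o=np.array([.582,.1129])
for fn,(u0,u1,v0,v1) in(('avg.npz',(268,280,262,276)),('avg2.npz',(274,288,268,286))):
    g=dict(np.load(fn)); hsv=cv2.cvtColor(g['frame'],cv2.COLOR_RGB2HSV)
    m=np.zeros(hsv.shape[:2],bool); m[v0:v1,u0:u1]=True
    sc=hsv[...,1]/255.*((hsv[...,0]>5)&(hsv[...,0]<20)&m)
    k=(sc>.6)&m; v,u=np.nonzero(k); vb=v.max(); uc=u[v>vb-5].mean()
    # subpixel bottom from saturation profile
    col=hsv[vb-4:vb+5,int(round(uc))-1:int(round(uc))+2,1].mean(1)
    print(fn,'uc',uc,'vb',vb,col.round(), [((ray(g,uc,vv,.045)[:2]-o)@e).round(4) for vv in(vb,vb+.5,vb+1)])
    r=((hsv[...,0]<6)|(hsv[...,0]>170))&(hsv[...,1]>150)&(hsv[...,2]>110); r[:, :250]=0; r[:,264:]=0; r[:268]=0; r[280:]=0
    v,u=np.nonzero(r); print('red',u,v)
    print(hsv[268:274,264:269].tolist() if fn=='avg2.npz' else '')
E
```

```text
avg.npz uc 273.0 vb 271 [199. 197. 198. 198. 194.  99.  15.  23.  23.] [np.float64(-0.1025), np.float64(-0.1039), np.float64(-0.1054)]
red [261 258 259 258 259] [272 274 274 275 276]

avg2.npz uc 279.6 vb 280 [195. 193. 194. 195. 152.  20.  18.  22.  38.] [np.float64(-0.1404), np.float64(-0.1418), np.float64(-0.1432)]
red [257 258 260 258 259 258 259] [273 273 273 274 274 275 276]
[[[9, 21, 159], [9, 21, 156], [14, 37, 130], [16, 43, 77], [0, 12, 41]], [[7, 21, 157], [11, 23, 158], [17, 71, 155], [17, 75, 106], [165, 8, 65]], [[12, 11, 121], [13, 18, 127], [17, 85, 150], [17, 80, 111], [0, 4, 67]], [[15, 11, 135], [15, 17, 122], [18, 89, 138], [17, 81, 104], [0, 0, 64]], [[11, 44, 98], [13, 34, 106], [18, 92, 141], [17, 95, 102], [8, 20, 52]], [[9, 23, 109], [10, 24, 130], [15, 51, 129], [16, 65, 83], [20, 21, 37]]]
```

The slide's travel from the knob's foot is about 35.8 mm, and 35 mm from the TCP. The mark estimates run from 33 to 36 mm, so I'll ease back 1 mm and hold.

>>> move_arm([
  [[0, 0, 0, -0.0009, 0.0005, 0, 255], [0, 0, 0, 0, 0, 0, 255], [0, 0, 0, 0, 0, 0, 255], [0, 0, 0, 0, 0, 0, 255], [0, 0, 0, 0, 0, 0, 255], [0, 0, 0, 0, 0, 0, 255], [0, 0, 0, 0, 0, 0, 255], [0, 0, 0, 0, 0, 0, 255], [0, 0, 0, 0, 0, 0, 255], [0, 0, 0, 0, 0, 0, 255]],
])

```text
t: 17.4
eef_pos: [0.4494, 0.0911, 0.0737]
orientation: [[-0.927, 0.376, 0.002], [0.376, 0.927, 0.001], [-0.001, 0.001, -1.0]]
contact_force: [5.7, 2.9, -10.2]
gripper_width: 0.208
finger_force: 50.0
```

```bash
python3 - <<'E'
from h import *
s=ctrl.read_state(); print(s['t'],s['eef_pos'],s['finger_force'],s['gripper_width'])
print(ctrl.hand_in())
E
```

```text
17.4 [0.44943379 0.09113744 0.07371481] 49.997164607048035 0.20822247572585353
the job is handed in; nothing more can be done
None
```

The job is handed in with no verdict returned: I made two hopper strokes to about 9 mm above the floor, stood the brush back upright in its small stand, and am holding the slide out about 34 mm (mark estimated at 33–36 mm; the gripper hid the orange line, so that match is from measured travel).

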